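# Hang the parts basket at the air nozzle and hold the air lever half-way

### The arm

A 6-joint arm with a two-finger parallel gripper is mounted at the origin on the work surface. World frame = base frame: x ahead of the robot, y to its left, z up, the work surface at z = 0. Lengths are in m, angles in rad, forces in N, time in s.
With the tool pointing down it reaches from about 0.275 to 1 m from the base axis. Payload 8.4 kg.
Tool frame: the origin (TCP) lies on the centre line of the jaws, within the pads' length; the fingertips stand 17 mm ahead of it and the grasp point (between the pads) lies 2 mm behind it (bot.tcp_to_tips is the z of the fingertips in the tool frame, in m); z points along the fingers, y is the line along which they close (so a half turn about z gives the same grasp; the last joint's range is limited). The gripper opens to 85 mm and grips with 20 to 120 N. Pads are 22 mm wide; open, the fingers measure 114 mm over their backs; the gripper's body (76 mm by 85 mm) begins 54 mm behind the grasp point. The pads swing forward as they close: fully open they stand 13 mm farther back than shut.
Start: joints at [1.122, 0.353, 1.633, -0, 1.155, -0.002], TCP at [0.27, 0.564, 0.248] pointing down, gripper open.
Joint ranges: [-2.63, 2.63], [-0.92, 2.1], [0.06, 2.66], [-1.3, 4.44], [0, 2.69], [-3.02, 3.02]. Speed limits (rad/s): [2.22, 2.22, 2.79, 3.14, 3.14, 3.14].

### API

Orientations are given as a unit quaternion [x, y, z, w].
In Python, from workcell import bot, hand, kinematics, get_obs, vision, hand_in gives the robot as it stands. The module is installed in compiled form; this text tells all that it offers. Calls block until the motion is done:
- bot.reach(position, orientation): joint-space move of the TCP to a pose.
- bot.servo_line(position, ori=None, velocity=0.15): straight line of the TCP; ori=None keeps the orientation; velocity is the mean speed in m/s.
- bot.goto_joints(angles): joint-space move.
- hand.move_gripper(opening, strength=None): finger opening in m; strength is the grip in N (None keeps the last); returns when the fingers have stopped.
- bot.dwell(seconds).
- kinematics.solve_ik(position, orientation): joint angles nearest the present ones, or None.
- get_obs(): the state.
- vision.read_camera(name): name is "scene" or "top" or "wrist"; returns a dict with "frame" (420x560x3 uint8, red, green, blue), "intrinsics" (3x3 intrinsics, pixels), "dist" ([k1, k2, p1, p2, k3] as OpenCV has them; the pictures are not rectified), "view" (4x4, takes a point from world to camera coordinates). Camera axes: x right, y down, z forward; pixel columns grow to the right and rows downward; lengths in m; the calibration is good to about 2 mm. A picture is of the moment at which its call begins. There is no depth.
A pose or a line that the arm cannot do raises bot.IKError and nothing moves.
- hand_in(): hands the job in; it is judged then, once.
The state is a dict: "time_s": time; "joint_pos": joint angles; "joint_vel": joint speeds; "joint_efforts": joint torques, N m; "position": TCP position; "orientation": TCP orientation; "wrist_force": force on the tool from outside, world axes, zero at the start; "ft_torque": the same for the moment, N m; "gripper_width": finger opening in m; "grip_force": force on a finger pad.
Only numpy, scipy, OpenCV 4.12 (cv2) and the standard library are available. Lean on these libraries where they do the work, as an engineer would, in place of code of your own. Each camera call takes 0.05 s, during which the arm holds its last target. There are 200 camera calls.

### The job

The heel plates in the little steel basket need a gentle blow-off: hang the basket by its handle on the hook of the air-nozzle stand so that it hangs level and free, then with the fingers press the sprung lever of the air valve half-way down and finish while still holding it there. Never push the lever right down to its stop, which would give a full blast, don't tip the basket over, and leave the spool, tape roll, shoe last and tin where they are.

Things in the scene. Friction and masses are not known exactly. Their poses are not given: they have to be found in the camera images.
- basket: Open sheet-steel basket, 80 (x) by 134 (y) by 50 mm high, 0.25 to 0.5 kg, with small brass plates fixed in its floor. Origin: centre of its underside; z up. Its stiff handle is an arch in its own yz plane: two uprights at y = +-64 mm carry a level bar along y. The basket and its handle are the same either way round. Stands on the bench at the start.
- basket_bar (a point): Centre of the handle bar, 125 mm above the basket's underside. The bar is a flat steel bar along the basket's y: 10 mm wide (x), 12 mm high (z), 122 mm free between the uprights; 69 mm of open space lies between its underside and the rim. Axes as the basket's. The hook needs the middle of the bar, so grip it to one side (about 34 mm off centre).
- stand: Fixed air-nozzle stand: 120 mm square base plate, 18 mm thick post 285 mm high at its origin (centre of the base's underside), a hook 235 mm up that points along the stand's own -x (towards the robot, give or take its yaw), and a small brass nozzle 145 mm up on the post that reaches 31 mm from the post's axis on the same side. It may stand on the left or on the right.
- hook_seat (a point): Where the handle bar should rest: on the axis of the hook's level rod (8 mm thick), 85 mm out from the post's axis and 235 mm above the bench. Axes as the stand's: the rod runs along x, its free end towards -x. A bar resting on the rod has its centre 10 mm above this point.
- hook_tip (a point): Free end of the hook's upturned tip (centre of the 8 mm round end), 39 mm in front of (-x) and 18 mm above hook_seat; the level rod ends 12 mm behind the tip.
- valve: Fixed air valve: 150 by 90 mm base plate, aluminium block, and on top a steel lever hinged 100 mm above the bench on an axis along the valve's y, 30 mm behind (+x of) the valve's origin (on the bench, near the middle of the base). The lever points along the valve's -x (towards the robot, give or take its yaw). It may stand on the left or on the right.
- lever_pad (a point): Centre of the top face of the lever's flat end paddle (50 mm along the lever, 42 mm wide, 10 mm thick), 115 mm from the hinge axis; moves with the lever. z is the paddle's upward normal, x points along the lever to the hinge. About 128 mm above the bench when released, 105 mm when half-way, 82 mm at the stop.
- air_lever (a joint): Angle of the air lever in rad: 0 released (free end raised 0.2 rad above level), 0.2 half-way (the lever is level), 0.4 at the lower stop. Pressing down at the paddle increases it; a spring brings it back when let go. Pressing at the paddle takes about 5 N to start, 7.5 N half-way, 10.5 N near the stop.
- spool: Wooden thread spool, 42 mm wide, 60 mm high, standing; origin at the centre of its underside. Leave alone.
- tape: Roll of pale tape lying flat, 100 mm wide, 25 mm high; origin at the centre of its underside. Leave alone.
- last: Purple plastic shoe last, about 240 mm long (x), 62 mm wide, 105 mm high, sole down; origin under its middle. Leave alone.
- can: Tin, 80 mm wide, 110 mm high, standing; origin at the centre of its underside. Leave alone.
Not all that is in view belongs to the job. Leave any red look-alike of the valve alone. What is shaped like the basket but blue is not meant.

How it is judged:
By the outcome, as a careful person would: the job done as asked, in the order asked, and still so for the second after the job is handed in, while the arm keeps its last pose, push and grip.
It also fails if it takes over 59 s, if anything falls off the work surface, if the arm or the gripper's body presses on something with over 40 N, if the wrist force passes 120 N, or if a joint passes its speed limit or range.

## Working session

There is one attempt and no reset: what is moved stays moved. The work goes in short steps, each a Python script; the robot and the scene stay as the last script left them, time stands still between calls to the robot, and variables do not carry over. Pictures are saved under pics/ and viewed, at most 10 in all, crops included, and the job is handed in when it is done.

```bash
mkdir -p pics; ls; python3 - <<'E'
from workcell import bot, hand, kinematics, get_obs, vision
import cv2, numpy as np
o=get_obs(); print(o['time_s'],o['position'],o['orientation'],o['wrist_force'],bot.tcp_to_tips)
for n in ['scene','top']:
    d=vision.read_camera(n); cv2.imwrite(f'pics/{n}0.png',d['frame'][:,:,::-1]); np.savez(f'{n}0.npz',**d)
    V=np.array(d['view']); print(n,(-V[:3,:3].T@V[:3,3]).round(3),V[2,:3].round(3),np.array(d['intrinsics']).round(1).tolist(),d['dist'])
E
```

```text
pics
0.0 [0.26984839 0.56324769 0.24756793] [ 2.21558991e-01  9.75146716e-01 -6.87524496e-04 -1.52884153e-04] [ 0.389982   -1.23597945 -0.04523348] 0.017
scene [1.071 0.954 1.226] [-0.333 -0.61  -0.719] [[542.9, 0.0, 279.7], [0.0, 542.9, 215.0], [0.0, 0.0, 1.0]] [0.01899189 0.         0.         0.         0.        ]
top [0.336 0.074 1.555] [ 0.161 -0.021 -0.987] [[485.2, 0.0, 279.0], [0.0, 485.2, 214.5], [0.0, 0.0, 1.0]] [0.02881639 0.         0.         0.         0.        ]
```

View pics/scene0.png

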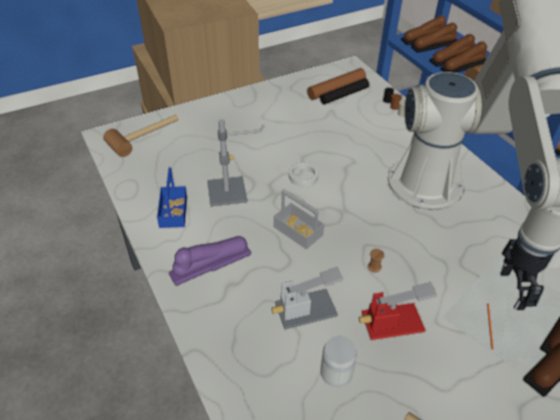

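View pics/top0.png

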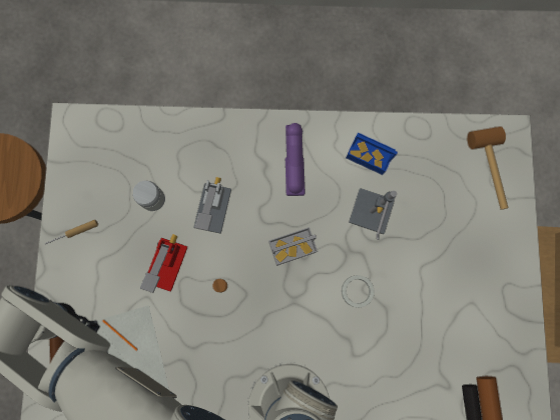

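```bash
cat > h.py <<'E'
import cv2, numpy as np
from scipy.spatial.transform import Rotation as R
def ray(d,uv):
    p=cv2.undistortPoints(np.array([[uv]],float),np.array(d['intrinsics']),np.array(d['dist']))[0,0]
    V=np.array(d['view']); r=V[:3,:3].T@np.array([p[0],p[1],1]); return -V[:3,:3].T@V[:3,3], r/np.linalg.norm(r)
def onz(d,uv,z):
    c,r=ray(d,uv); return c+r*(z-c[2])/r[2]
def tri(*obs):
    A=np.zeros((3,3));b=np.zeros(3);L=[ray(d,uv) for d,uv in obs]
    for c,r in L: P=np.eye(3)-np.outer(r,r);A+=P;b+=P@c
    x=np.linalg.solve(A,b); return x,[np.linalg.norm((np.eye(3)-np.outer(r,r))@(x-c))*1e3 for c,r in L]
def proj(d,X):
    V=np.array(d['view']); return cv2.projectPoints(np.array(X,float).reshape(-1,3),cv2.Rodrigues(V[:3,:3])[0],V[:3,3],np.array(d['intrinsics']),np.array(d['dist']))[0][:,0]
def tile(im,x,y,w,h,s):
    t=cv2.resize(im[y:y+h,x:x+w],None,fx=s,fy=s,interpolation=cv2.INTER_CUBIC)
    for k in range(-(-x//10)*10,x+w,10): cv2.line(t,(int((k-x+.5)*s),0),(int((k-x+.5)*s),4 if k%50 else 12),(0,255,255),1); (k%20==0) and cv2.putText(t,str(k),(int((k-x)*s)-8,22),0,.35,(0,0,255),1)
    for k in range(-(-y//10)*10,y+h,10): cv2.line(t,(0,int((k-y+.5)*s)),(5,int((k-y+.5)*s)),(0,255,255),1); (k%20==0) and cv2.putText(t,str(k),(6,int((k-y)*s)+6),0,.35,(0,0,255),1)
    return t
E
python3 - <<'E'
from h import *
t=np.load('top0.npz')['frame'][:,:,::-1]; s=np.load('scene0.npz')['frame'][:,:,::-1]
a=[tile(t,x,y,66,75,4) for x,y in [(262,210),(342,180),(183,170)]]
b=[tile(s,x,y,66,75,4) for x,y in [(266,180),(205,115),(285,258)]]
cv2.imwrite('pics/c1.png',np.vstack([np.hstack(a),np.hstack(b)]))
E
```

```text
(no output)
```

View pics/c1.png

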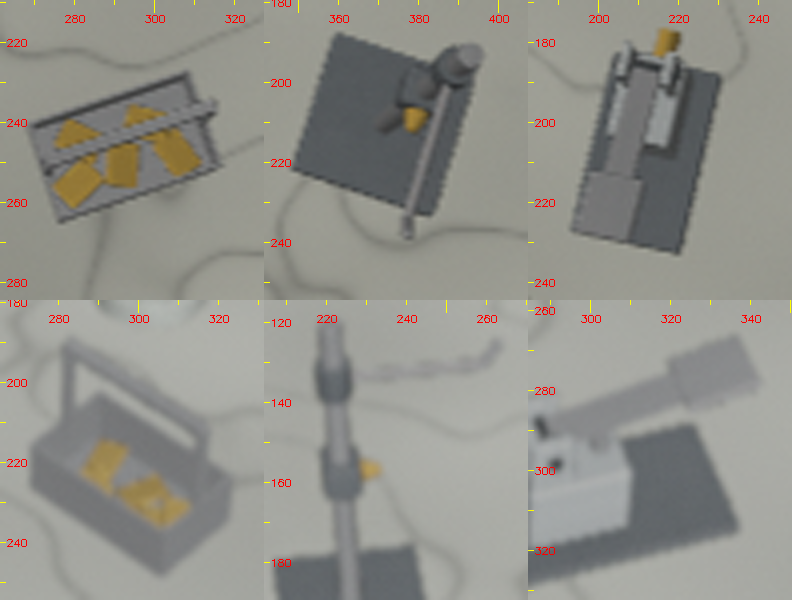

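```bash
python3 - <<'E'
from h import *
T=dict(np.load('top0.npz'));S=dict(np.load('scene0.npz'))
f=lambda ox,oy,cx,cy:lambda x,y:((x-cx+.5)/4-.5+ox,(y-cy+.5)/4-.5+oy)
tb,ts,tv=f(262,210,0,0),f(342,180,264,0),f(183,170,528,0)
sb,ss,sv=f(266,180,0,300),f(205,115,264,300),f(285,258,528,300)
def p(n,a,b):
    x,e=tri((T,a),(S,b)); print(n,x.round(4),np.round(e,1)); return x
a=p('barL',tb(44,169),sb(205,441)); b=p('barR',tb(213,106),sb(68,345)); print('alt'); 
print('bar mid',(a+b)/2,'len',np.linalg.norm(a-b),'axis deg',np.degrees(np.arctan2(*(a-b)[1::-1])))
h=p('tip',ts(407,230),ss(497,343))
c=p('collar',ts(455,67),ss(333,380))
print('hook yaw',np.degrees(np.arctan2(c[1]-h[1],c[0]-h[0])))
q=np.array([onz(T,ts(*u),0.012) for u in [(337,33),(478,75),(433,216),(293,170)]]); print('base',q.mean(0),[(np.linalg.norm(q[i]-q[i-1]),np.degrees(np.arctan2(*(q[i]-q[i-1])[1::-1]))) for i in range(4)])
P=p('pad',tv(607,205),sv(714,372))
q=np.array([onz(T,tv(*u),0.128) for u in [(586,170),(642,176),(630,242),(570,230)]]); print('pad',q.mean(0),[(np.linalg.norm(q[i]-q[i-1]),np.degrees(np.arctan2(*(q[i]-q[i-1])[1::-1]))) for i in range(4)])
# rim of basket z=.05
q=np.array([onz(T,tb(*u),0.05) for u in [(31,126),(188,73),(221,166),(60,222)]]); print('rim',q.mean(0),[(np.linalg.norm(q[i]-q[i-1]),np.degrees(np.arctan2(*(q[i]-q[i-1])[1::-1]))) for i in range(4)])
g=[onz(T,tv(*u),0.012) for u in [(720,75),(682,254),(571,231)]]; print('valve base',g, (g[0]+g[2])/2)
E
```

```text
barL [0.4599 0.0594 0.1125] [1.6 1.6]
barR [ 0.5069 -0.0641  0.1234] [0.1 0.1]
alt
bar mid [ 0.48340784 -0.00238033  0.11793281] len 0.13261288271465177 axis deg 110.8530841887569
tip [ 0.4922 -0.2212  0.2518] [0.4 0.4]
collar [ 0.6092 -0.2607  0.2316] [1.1 1.1]
hook yaw -18.650701183100768
base [ 0.60806103 -0.25959408  0.012     ] [(np.float64(0.11947530990169457), np.float64(-17.832587667120016)), (np.float64(0.11913992381564388), np.float64(-105.77042278674351)), (np.float64(0.12259264172537543), np.float64(161.59601849985359)), (np.float64(0.11784607239482311), np.float64(72.73912058824841))]
pad [0.5455 0.2707 0.1252] [0. 0.]
pad [0.54554324 0.27026237 0.128     ] [(np.float64(0.04617002667429081), np.float64(-12.170785572606144)), (np.float64(0.04170478056958806), np.float64(-94.97253196109116)), (np.float64(0.0500060365595616), np.float64(172.14362841340176)), (np.float64(0.045163990198997576), np.float64(79.77238301633733))]
rim [ 0.48272418 -0.00304904  0.05      ] [(np.float64(0.07775768189089534), np.float64(17.937388945584196)), (np.float64(0.12983444909726105), np.float64(-70.10711104986927)), (np.float64(0.07700845610272), np.float64(-160.07171096211806)), (np.float64(0.13253724589785976), np.float64(110.19721053495466))]
valve base [array([0.67050125, 0.19961065, 0.012     ]), array([0.52385825, 0.22494201, 0.012     ]), array([0.54053868, 0.31387975, 0.012     ])] [0.60551997 0.2567452  0.012     ]
```

The scene and top pictures show the grey basket near (0.483, -0.003) with its bar at 110°. The stand is on the right at (0.608, -0.260), yaw about -17.5°. The valve is on the left, with its paddle at (0.5455, 0.2705). The two views agree to about 2 mm, so I'm moving over the basket.

```bash
cat >> h.py <<'E'
def ori(deg): a=np.radians(deg+90)/2; return [np.cos(a),np.sin(a),0,0]
def u(deg): return np.array([np.cos(np.radians(deg)),np.sin(np.radians(deg)),0])
BAR=np.array([.4833,-.0027,.125]); SEAT=np.array([.608,-.2596,.235])-.085*u(-17.5); PAD=np.array([.5455,.2705,.128])
E
python3 - <<'E'
from workcell import *
from workcell import bot, hand, get_obs, vision
from h import *
g=BAR+.034*u(110)
bot.reach([*g[:2],.26],ori(20))
o=get_obs(); print(o['time_s'],o['position'],o['joint_pos'],o['wrist_force'],o['gripper_width'])
d=vision.read_camera('wrist'); np.savez('w1.npz',**d); V=d['view']; print((-V[:3,:3].T@V[:3,3]).round(3),V[2,:3].round(3))
im=d['frame'][:,:,::-1].copy()
for k in proj(d,[BAR+[0,0,.006]+s*u(110)+t*u(20) for s in (-.061,0,.061) for t in (-.005,.005)]): cv2.circle(im,tuple(int(round(v)) for v in k),3,(0,0,255),1)
cv2.imwrite('pics/w1.png',im)
E
```

```text
2.1583 [0.4718426  0.0298932  0.26001264] [ 5.99751533e-02  1.00319287e-01  1.93448392e+00  1.97707666e-04
  1.10668182e+00 -2.90201279e-01] [-0.14202002  0.02877191  0.45571874] 0.08534416409751194
[0.449 0.096 0.385] [ 0.097 -0.263 -0.96 ]
```

View pics/w1.png

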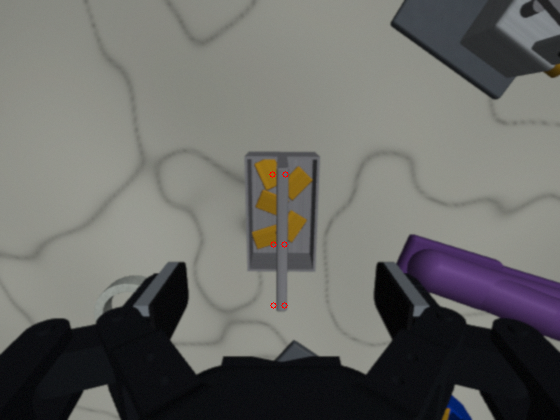

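```bash
python3 - <<'E'
from h import *
d=dict(np.load('w1.npz')); cv2.imwrite('pics/w1c.png',tile(d['frame'][:,:,::-1],235,140,100,180,3.3))
print(d['intrinsics'], [proj(d,BAR+[0,0,.006]+s*u(110)+t*u(20))[0].round(1).tolist() for s in (-.067,-.061,.061,.067) for t in (-.005,.005)])
E
```

```text
[[315.76093417   0.         280.77121213]
 [  0.         315.76093417 209.61039289]
 [  0.           0.           1.        ]] [[273.2, 311.1], [284.1, 311.1], [273.2, 305.4], [284.1, 305.4], [272.4, 173.8], [284.8, 173.8], [272.4, 166.4], [284.8, 166.4]]
```

View pics/w1c.png

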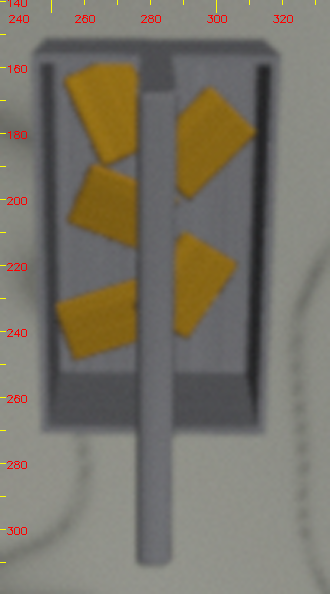

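The basket fills the frame's centre. Its bar runs from (282,168) to (281,311), about 3 px (2.7 mm) to the right of prediction, and the length and height match. I'll split the difference and grasp.

```bash
python3 - <<'E'
from workcell import bot, hand, get_obs, vision
from h import *
g=BAR+.0017*u(20)+.034*u(110)
hand.move_gripper(.06)
bot.servo_line([*g[:2],.1225],ori(20),velocity=.12)
hand.move_gripper(0.0,90); o=get_obs(); print(o['time_s'],o['position'],o['gripper_width'],o['grip_force'],o['wrist_force'])
bot.servo_line([*g[:2],.1425],velocity=.05); bot.dwell(.3); o=get_obs(); print(o['wrist_force'],o['ft_torque'],o['gripper_width'])
bot.servo_line([*g[:2],.29],velocity=.12); 
# turn and stand off 165 mm from the post, bar centre at grip - 34 mm along bar
st=SEAT-.08*u(-17.5)+.034*u(72.5)
bot.servo_line([*st[:2],.29],ori(-17.5),velocity=.12); bot.dwell(.4)
o=get_obs(); print(o['time_s'],o['position'],o['gripper_width'],o['wrist_force'],o['ft_torque'])
for n in ['scene','top','wrist']:
    d=vision.read_camera(n); np.savez(n+'2.npz',**d)
T=dict(np.load('top2.npz'));S=dict(np.load('scene2.npz'));W=dict(np.load('wrist2.npz'))
c=np.array(o['position'])-.034*u(72.5); c[2]+=.002
def t(D,name,X,s,w=66,h=75):
    x,y=proj(D,X)[0]; x=int(min(max(x-w/2,0),560-w));y=int(min(max(y-h/2,0),420-h)); return tile(D['frame'][:,:,::-1],x,y,w,h,s)
a=np.hstack([t(T,'t',c,4,100,75),t(S,'s',c,4,100,75)])
b=cv2.resize(W['frame'][:,:,::-1],(400,300)); b=np.hstack([b,np.zeros((300,400,3),np.uint8)])
cv2.imwrite('pics/c2.png',np.vstack([a,b])[:600,:800])
E
```

```text
4.4083 [0.47316215 0.02975894 0.12287926] 0.008284646014481674 88.3160412311554 [-2.71937384 -0.29340527  5.64480173]
[ 0.02685183 -0.62652479 -3.07440597] [ 0.05336055  0.06012817 -0.00133524] 0.00817470526295099
8.925 [ 0.46087694 -0.17744398  0.29001531] 0.008403249267633396 [-0.33618845 -0.27800174 -2.64852142] [ 0.1205928  -0.00063316 -0.06686548]
```

View pics/c2.png

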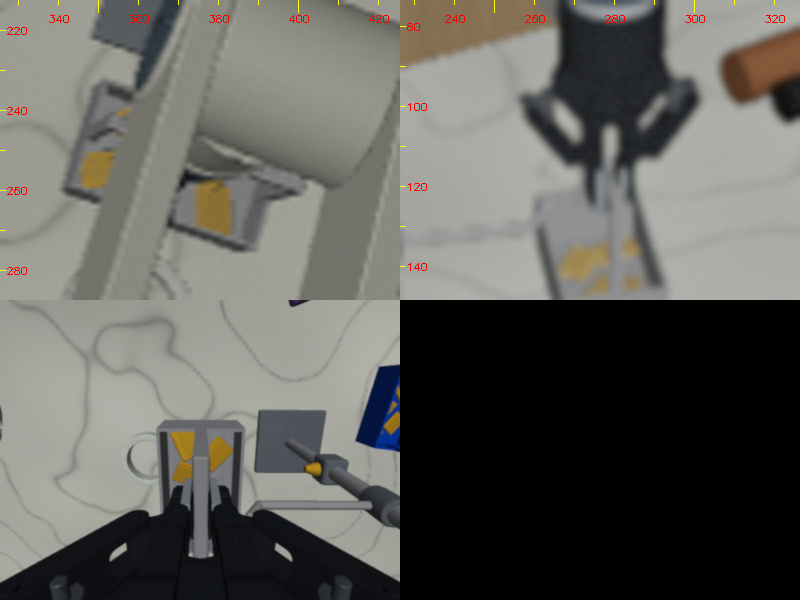

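```bash
python3 - <<'E'
from h import *
d=dict(np.load('wrist2.npz')); cv2.imwrite('pics/w2.png',tile(d['frame'][:,:,::-1],210,160,350,240,2.28))
c=np.array([ 0.46087694,-0.17744398,0.298])
print('bar end +-67 from centre, top z', [proj(d,c+s*u(72.5))[0].round(1).tolist() for s in (-.101,.033)])
ST=np.array([.608,-.2596,0]);print('rod/tip', [proj(d,ST-x*u(-17.5)+[0,0,z])[0].round(1).tolist() for x,z in ((.02,.235),(.085,.235),(.112,.235),(.124,.253))])
E
```

```text
bar end +-67 from centre, top z [[277.7, 470.6], [277.1, 219.5]]
rod/tip [[504.6, 288.8], [403.2, 288.8], [361.1, 288.8], [348.1, 304.7]]
```

View pics/w2.png

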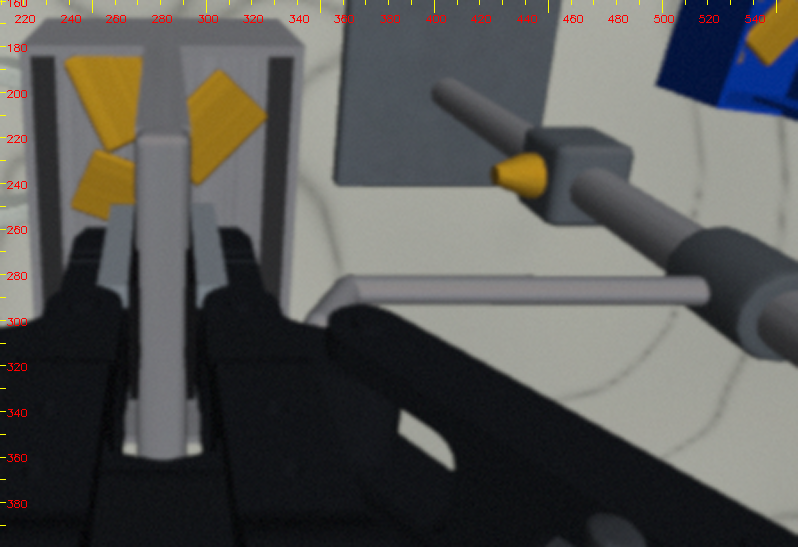

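The hook rod is seen at rows 287–288 and the bar's far end at row 218. Both are about 1.6 px from prediction in the same direction, so the relative sideways error is well under 1 mm and the rod is square to the bar. Hanging it now.

```bash
python3 - <<'E'
from workcell import bot, hand, get_obs, vision
from h import *
s=SEAT+.034*u(72.5)
bot.servo_line([*s[:2],.29],velocity=.08); 
bot.servo_line([*s[:2],.247],velocity=.05); bot.dwell(.2)
z0=get_obs()['wrist_force'][2]; print(get_obs()['time_s'],z0)
z=.247
while z>.2395:
    z-=.001; bot.servo_line([*s[:2],z],velocity=.02); bot.dwell(.1); f=get_obs()['wrist_force']; print(round(z,4),f.round(2))
    if f[2]>z0+2.3: break
hand.move_gripper(.025); bot.dwell(.3); hand.move_gripper(.05); o=get_obs(); print(o['time_s'],o['position'],o['gripper_width'],o['wrist_force'])
for n in ['scene','top','wrist']:
    d=vision.read_camera(n); np.savez(n+'3.npz',**d)
W=dict(np.load('wrist3.npz'));S=dict(np.load('scene3.npz'))
cv2.imwrite('pics/c3.png',np.hstack([tile(S['frame'][:,:,::-1],190,100,90,120,4.4),tile(W['frame'][:,:,::-1],150,130,260,290,1.5)[:528].copy() if 0 else cv2.copyMakeBorder(tile(W['frame'][:,:,::-1],150,130,260,290,1.5),0,528-435,0,0,0)]))
E
```

```text
11.4333 -3.296794509826673
0.246 [ 0.68 -0.12 -3.  ]
0.245 [ 0.85  0.33 -3.01]
0.244 [ 0.63  0.35 -3.2 ]
0.243 [ 0.51 -1.11 -2.7 ]
0.242 [-1.48  0.98  4.23]
14.1583 [ 0.53717109 -0.20160896  0.24199134] 0.05017806684965981 [-0.33532001 -0.87870976  0.22965121]
```

View pics/c3.png

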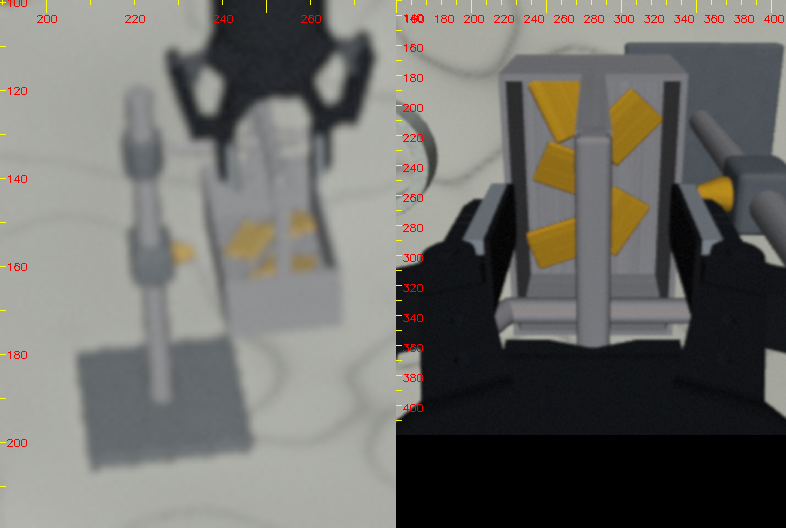

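Contact came at TCP z 0.2425, as expected. The wrist view shows the bar across the rod at about (283,335). In the scene view the basket hangs upright on the hook near (252,150). Next I retract straight up, recheck the basket, and go above the paddle.

```bash
python3 - <<'E'
from workcell import bot, hand, get_obs, vision
from h import *
s=SEAT+.034*u(72.5)
bot.servo_line([*s[:2],.37],velocity=.1)
p=np.array([.5423,.2711])
bot.reach([*p,.25],ori(-10))
hand.move_gripper(0.0,40); bot.dwell(.5)
o=get_obs(); print(o['time_s'],o['position'],o['gripper_width'],o['wrist_force'])
for n in ['scene','top']:
    d=vision.read_camera(n); np.savez(n+'4.npz',**d)
T=dict(np.load('top4.npz'));S=dict(np.load('scene4.npz'))
cv2.imwrite('pics/c4.png',np.hstack([tile(S['frame'][:,:,::-1],190,100,90,120,4.4),tile(T['frame'][:,:,::-1],330,170,90,120,4.4)]))
b=SEAT+[0,0,.01]
for n,D in (('S',S),('T',T)): print(n,'bar ends',[proj(D,b+[0,0,.006]+k*u(72.5))[0].round(1).tolist() for k in(-.067,.067)],'rim',[proj(D,b+[0,0,-.075]+i*.067*u(72.5)+j*.04*u(-17.5))[0].round(1).tolist() for i,j in((-1,-1),(-1,1),(1,1),(1,-1))])
E
```

```text
18.55 [0.54230816 0.27110209 0.25000889] -0.0002517280848342761 [-1.210601    0.8213527   0.27564394]
S bar ends [[247.1, 113.3], [253.6, 140.4]] rim [[260.5, 133.3], [235.3, 135.9], [240.9, 163.4], [267.5, 160.5]]
T bar ends [[405.3, 232.5], [358.2, 216.9]] rim [[393.5, 249.1], [401.2, 223.0], [357.1, 208.4], [349.0, 234.3]]
```

View pics/c4.png

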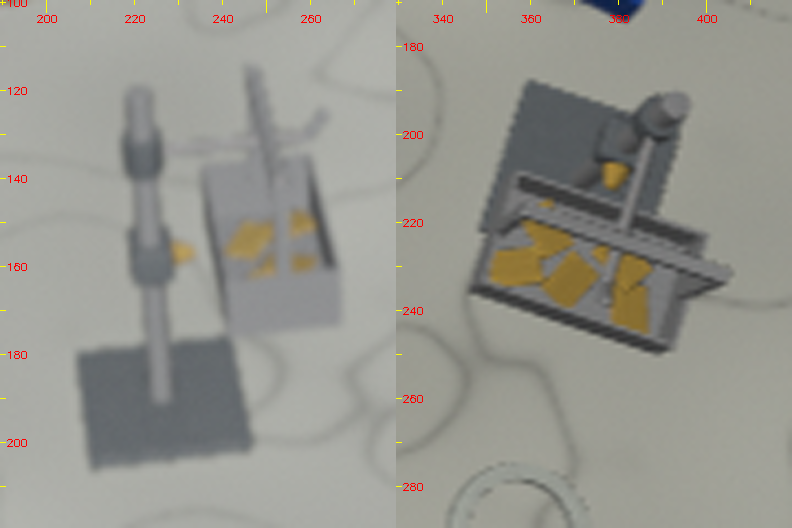

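The basket hangs on the rod. Its rim corners in the top view, (347,235), (358,209), (400,223) and (391,249), match the predicted level pose to within about 2 px. Now I press the lever.

```bash
python3 - <<'E'
from workcell import bot, hand, get_obs, vision
from h import *
p=[.5423,.2711]
bot.servo_line([*p,.155],velocity=.1); bot.dwell(.3); f0=get_obs()['wrist_force']
z=.155
while z>.1226:
    z-=.003; bot.servo_line([*p,max(z,.1225)],velocity=.03); o=get_obs(); print(round(z,4),o['position'][2].round(4),(o['wrist_force']-f0).round(2))
    if o['wrist_force'][2]-f0[2]>9: break
bot.dwell(.5); o=get_obs(); print(o['time_s'],o['position'],(o['wrist_force']-f0).round(2))
for n in ['scene','top','wrist']:
    d=vision.read_camera(n); np.savez(n+'5.npz',**d)
T=dict(np.load('top5.npz'));S=dict(np.load('scene5.npz'));W=dict(np.load('wrist5.npz'))
cv2.imwrite('pics/c5.png',np.hstack([tile(S['frame'][:,:,::-1],270,240,90,90,4.4),cv2.resize(W['frame'],(0,0),fx=.72,fy=.72)[:,:396,::-1].copy() if 0 else cv2.copyMakeBorder(cv2.resize(W['frame'][:,:,::-1],(400,300)),0,96,0,0,0)]))
c=np.array([.5423,.2711,.105])
print([proj(S,c+i*.025*u(-10)+j*.021*u(80))[0].round(1).tolist() for i,j in((-1,-1),(-1,1),(1,1),(1,-1))])
E
```

```text
0.152 0.1517 [ 1.43 -0.6   0.8 ]
0.149 0.1487 [0.17 0.04 0.27]
0.146 0.1463 [ 0.88 -0.61  5.39]
0.143 0.1434 [0.55 0.54 5.66]
0.14 0.1403 [0.31 1.96 5.95]
0.137 0.1373 [-0.32  1.6   6.41]
0.134 0.1344 [-0.22  1.9   6.8 ]
0.131 0.1314 [-0.75  1.6   7.44]
0.128 0.1284 [-1.46  2.25  7.91]
0.125 0.1254 [-0.65  2.08  8.41]
0.122 0.123 [-2.    2.33  8.79]
23.3 [0.54228132 0.27141512 0.12305799] [-1.4   2.27  8.09]
[[337.6, 271.7], [343.8, 284.1], [325.5, 288.8], [319.7, 276.2]]
```

View pics/c5.png

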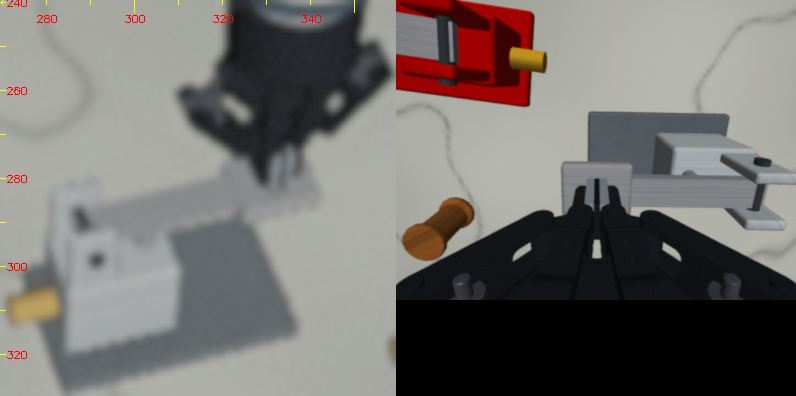

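The scene view shows the paddle held by the closed fingertips. Its right corner, about (342.5,284), matches the level prediction (343.8,284.1). The force went from 5.4 N at contact to about 8.1–8.8 N, which fits half-way (lever about 0.19 rad). I'll trim by 0.7 mm, check nothing else moved, and hand in.

```bash
python3 - <<'E'
from workcell import bot, hand, get_obs, vision, hand_in
from h import *
bot.servo_line([.5423,.2711,.1216],velocity=.01); bot.dwell(.5); o=get_obs(); print(o['time_s'],o['position'],o['wrist_force'])
for n,(x,y,w,h) in {'scene':(190,100,90,120),'top':(340,170,80,90)}.items():
    a=np.load(n+'4.npz')['frame'].astype(int); b=vision.read_camera(n)['frame'].astype(int)
    print(n,'basket diff',np.abs(a-b)[y:y+h,x:x+w].max(2).mean().round(2),(np.abs(a-b)[y:y+h,x:x+w].max(2)>40).sum())
    a=np.load(n+'0.npz')['frame'].astype(int); k=(np.abs(a-b).max(2)>40)
    if n=='top': print({q:int(k[v-15:v+15,c-15:c+15].sum()) for q,(c,v) in dict(spool=(220,285),tape=(358,291),last=(294,160),can=(147,195),blue=(371,153)).items()})
print(hand_in())
E
```

```text
24.2 [0.5422825  0.27145951 0.12220087] [-2.07799055  2.17402863  7.69252463]
scene basket diff 0.94 0
top basket diff 1.06 0
{'spool': 177, 'tape': 0, 'last': 0, 'can': 107, 'blue': 0}
the job is handed in; nothing more can be done
None
```

The basket hangs level and free on the hook, and I handed in at about 24 s with the lever held at about half-way, judged from fingertip height and force since the lever angle isn't reported. Tape and last didn't move in the top view; for spool and can that check showed changed pixels I didn't look into (probably the arm or its shadow), so I can't confirm them.

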